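Hang a facial handpiece on the trolley's spring balancer

ROBOT

A 6-joint arm with a two-finger parallel gripper is mounted at the origin on the work surface. World frame = base frame: x ahead of the robot, y to its left, z up, the work surface at z = 0. Lengths are in m, angles in rad, forces in N, time in s.
With the tool pointing down it reaches from about 0.35 to 0.85 m from the base axis. Payload 8.1 kg.
Tool frame: the origin (TCP) lies on the centre line of the jaws, within the pads' length; the fingertips stand robot.tip_reach ahead of it and the grasp point (between the pads) lies 5 mm behind it (robot.tip_reach is the distance from the TCP to the fingertips, in m); z points along the fingers, y is the direction in which the jaws open and shut (so a half turn about z gives the same grasp; the last joint's range is limited). The gripper opens to 93 mm and grips with 3 to 60 N. Pads are 15 mm wide; open, the fingers measure 128 mm over their backs; the gripper's body (75 mm by 188 mm) begins 65 mm behind the grasp point.
Start: joints at [1.222, 0.13, 1.488, -0, 1.523, -0.085], TCP at [0.156, 0.579, 0.21] pointing down, gripper open.
Joint ranges: [-2.96, 2.96], [-0.89, 2.26], [0.02, 2.5], [-1.34, 4.48], [0, 2.73], [-2.66, 2.66]. Speed limits (rad/s): [2.39, 2.39, 2.79, 3.14, 3.14, 3.14].

INTERFACE

Orientations are given as a rotation vector (axis times angle).
In Python, from plant import sensors, read_camera, robot gives the robot as it stands.
- The arm moves only by the tool play_rows, never from a script. Its argument "series" is a list that holds one entry, the list of rows, each a list of 5 numbers: the closure, from -1 (fully open) to 1 (shut), then the shift along the world's x, y, z in m, then the turn about the world's z in rad. A call has 1 to 8 rows; each row is the pose to reach, as a shift and turn from the pose commanded when the call began; what a row does not reach only later rows make up. A row lasts 1/10 s, in which the tool goes at most 50 mm and 8.59 degrees, less where a joint would pass 70% of its speed; a pose out of reach is approached as far as the arm can. A call with a gripper value outside its range is refused whole. The fingers move at their own pace and stop on an object; "force" is the grip in N (left out, the last holds). Time passes only in rows, so rows that repeat a pose let the fingers close. It gives the time, the measured TCP pose, the force and the opening at its end, in the units of the state.
- sensors.read_state(): the state, without advancing time (a new reading comes with each control period).
- read_camera(name): name is "scene" or "top" or "wrist"; returns a dict with "color" (480x640x3 uint8, red, green, blue), "range_z" (480x640 float32, m along the optical axis (not along the pixel's ray), 0 where there is no reading), "intrinsics" (3x3 intrinsics, pixels), "rvec" (rotation vector, rad) and "tvec" (3), from world to camera coordinates, as OpenCV has them. Camera axes: x right, y down, z forward; pixel columns grow to the right and rows downward; lengths in m; the calibration is good to about 2 mm. A picture is of the moment at which its call begins.
- robot.close_job(): hands the job in, once; it reports no verdict.
The state is a dict: "t": time; "q": joint angles; "dq": joint speeds; "joint_torque": joint torques, N m; "tool_pos": TCP position; "orientation": TCP orientation; "force": force on the tool from outside, world axes, zero at the start; "wrist_torque": the same for the moment, N m; "opening": finger opening in m.
Only numpy, scipy, OpenCV 4.12 (cv2) and the standard library are available. Lean on these libraries where they do the work, as an engineer would, in place of code of your own. Each camera call takes 0.05 s, during which the arm holds its last target.

TASK

Hang the facial handpiece on the trolley's spring balancer: take the balancer's knob, pull the hook down against its spring, slide it in under the handpiece's steel loop and let it rise slowly until the hook is fully up again and the handpiece hangs still, clear of its stand. The loop may lean, so feel gently for it: push on it only lightly, never let the hook fly up on its own, and do not touch the handpiece with the gripper. Leave the jars and the bowl where they are.

Things in the scene. Friction and masses are not known exactly. Their poses are not given: they have to be found in the camera images.
- rail: Fixed rail: two steel posts 350 mm high, 500 mm apart, and two bars. Origin on the table below the middle of the hook's line of travel; +y runs along the bars, +x points from the hook's line to the bars, 170 mm behind it. The hook can travel from y = -165 to +165 mm.
- carriage: Roller carriage on the rail's bars, under 1 N of drag, with the upright 38 mm round spring housing (front 111 mm behind the hook's line, top 445 mm above the table). Its axes are the rail's; its origin is at table height on the hook's line, below the hook.
- hook: Sprung hook on the carriage: an arm along the rail's x, 14 mm wide, knob on top and steel J-hook below its front end. Moves only up and down (125 mm down from fully up) and sideways with the carriage. The spring pulls up with a net 5.5 N when fully up, 0.35 N more per 10 mm pulled down. Axes as the rail's; origin 245 mm below hook_seat.
- hook_knob (a point): Middle of the black upright round knob (26 mm diameter, 46 mm tall): arm's top 26 mm below, knob's top 20 mm above this point. It is 77 mm above hook_seat, 322 mm above the table when fully up. Can be gripped from above.
- hook_seat (a point): Where a bar's axis lies when seated in the J; 245 mm above the table when fully up. J of 7 mm bar in the rail's y-z plane, open to the rail's +y: shank centred 8.5 mm to -y (inner face 5 mm to -y), toe to +y (inner face 5 to 6, outer face 13 mm; top 9.5 mm above this point), V-shaped bottom reaching 13 mm below, arm's underside 39 mm above. Throat 10 to 11 mm wide.
- stand: Fixed stand: base 100 x 100 x 8 mm with an upright square socket (34.6 mm inside, 50.6 mm outside, 48 mm deep, rim 56 mm above the table). Origin at the centre of its underside, on the hook's line of travel; axes within 0.1 rad of the rail's.
- handpiece: Handpiece standing loose in the socket: steel lower part 33 mm diameter, white upper part 38 mm, 105 mm tall, 0.2 to 0.3 kg, with a steel loop on top. Origin at the centre of its underside, 8 mm above the table at the start; axes within 0.2 rad of the rail's. It is a close fit: hooked and raised faster than about 20 mm/s while in the socket, it jerks hard on the loop.
- loop_pivot (a point): The loop's pivot on the handpiece, 101 mm above its underside. The loop is an upside-down U of 6 mm bar, legs 42 mm apart along x, top bar along x 60 mm from the pivot. It leans up to 0.6 rad (bar up to 34 mm to +y or -y and 10 mm lower than upright). The lean is not reported: see or feel it. The pivot is very stiff, the loop stays as it leans; more than 18 N from the hook harms it.
- jar_a: Closed white jar, 48 mm diameter, 42 mm tall, loose; bystander. Origin at its underside.
- jar_b: Closed white jar like the other, loose; bystander. Origin at its underside.
- bowl: Clear mixing bowl, 110 mm diameter, 50 mm tall, loose; bystander. Origin at its underside.
Mind the look-alikes: they are no part of the job. What is shaped like the stand but yellow is not meant.

How it is judged:
On the way, in this order (a step that is already met when the one before it is completed fails the run):
1. the hook is pulled down below the loop's bar (hook_seat lower than 158 mm), the handpiece still in its stand (height (world z) of hook_seat below 0.158 m and height (world z) of handpiece below 0.016 m), for 0.1 s.
2. the hook carries the handpiece upwards by its loop (handpiece raised over 20 mm) (height (world z) of handpiece above 0.028 m and contact force between hook and handpiece above 1 N), for 0.1 s.
At the end, for the whole second after the job is handed in: The hook is back up (within 10 mm of fully up) and carries the handpiece by its loop; the handpiece hangs with its underside more than 65 mm above the table, clear of the stand, within 0.65 rad of upright and nearly still (under 0.08 m/s) (height (world z) of hook_seat above 0.235 m and height (world z) of handpiece above 0.065 m and contact force between hook and handpiece above 1 N and contact force between handpiece and stand below 0.2 N and angle between handpiece's own z axis and vertical below 0.65 rad and linear speed of handpiece below 0.08 m/s and linear speed of hook below 0.03 m/s); the robot touches nothing.
It fails at once if the hook pushes on the handpiece or its loop with more than 18 N (contact force between hook and handpiece above 18 N).
It fails at once if the hook flies up: it moves faster than 0.35 m/s (linear speed of hook above 0.35 m/s).
It fails at once if the robot touches the handpiece (contact force between any of the fingers, the arm and handpiece above 0.5 N).
It fails at once if a jar or the bowl is moved by more than 20 mm (distance of any of jar_a, jar_b, bowl from where it was at the start of the episode above 0.02 m).
It also fails if it takes over 72 s, if anything falls off the work surface, if the arm or the gripper's body presses on something with over 40 N, if the wrist force passes 120 N, or if a joint passes its speed limit or range.

## Working session

There is one attempt and no reset: what is moved stays moved. The work goes in short steps, Python scripts to look and compute and a tool call to move; the robot and the scene stay as the last step left them, time stands still between calls to the robot, and variables do not carry over. Pictures are saved under pics/ and viewed, and the job is handed in when it is done.

Besides the shell and the picture viewer there is one more tool, called after "Call:" as name([rows], argument=value, ...), one row to a line, values as JSON. play_rows: Moves the arm, as the interface text tells. Its arguments: {"type":"object","properties":{"series":{"type":"array","items":{"type":"array","items":{"type":"array","items":{"type":"number"}}}},"force":{"type":"number"}},"required":["series"]}

```bash
ls; mkdir -p pics; cat > h.py <<'E'
import numpy as np, cv2
from plant import sensors, read_camera, robot
def cam(n,save=None):
    c=read_camera(n)
    R=cv2.Rodrigues(np.array(c["rvec"],float))[0]; c["R"]=R; c["t"]=np.array(c["tvec"],float).ravel(); c["K"]=np.array(c["intrinsics"])
    if save: cv2.imwrite(f"pics/{save}.png",c["color"][:,:,::-1])
    return c
def pts(c):
    h,w=c["range_z"].shape; u,v=np.meshgrid(np.arange(w),np.arange(h)); z=c["range_z"].astype(float)
    K=c["K"]; p=np.stack([(u-K[0,2])/K[0,0]*z,(v-K[1,2])/K[1,1]*z,z],-1)
    return (p-c["t"])@c["R"]
def ray(c,u,v):
    d=np.linalg.inv(c["K"])@np.array([u,v,1.]); return -c["R"].T@c["t"], c["R"].T@d
def onz(c,u,v,z):
    o,d=ray(c,u,v); return o+d*(z-o[2])/d[2]
def proj(c,p):
    q=c["R"]@np.array(p)+c["t"]; q=c["K"]@q; return q[:2]/q[2]
E
python3 - <<'E'
from h import *
print(sensors.read_state(), robot.tip_reach)
for n in ("scene","top","wrist"):
    c=cam(n,n+"0"); print(n,-c["R"].T@c["t"], c["R"][2], c["K"][0,0])
E
```

```text
pics
{'t': 0.0, 'q': array([ 1.22159003e+00,  1.31158647e-01,  1.48927348e+00,  2.52438327e-06,
        1.52299628e+00, -8.53982671e-02]), 'dq': array([-6.32025781e-04, -1.43665276e-03, -9.39778495e-04,  1.49287848e-03,
        1.96718422e-03, -6.56275581e-05]), 'joint_torque': array([-1.83640273e-03, -5.59840715e+01, -4.91760135e+01,  7.65310926e-02,
        3.54496215e-02, -2.63353122e-04]), 'tool_pos': array([0.15623141, 0.57869864, 0.20929215]), 'orientation': array([-4.13135748e-01, -3.11390643e+00,  2.81456158e-03]), 'force': array([ 0.06477797, -0.85160868,  0.05123979]), 'wrist_torque': array([ 0.02298789, -0.0028658 , -0.00978209]), 'opening': 0.09302957248819814} 0.014
scene [ 0.68097865 -0.63728806  0.87013979] [-0.15406048  0.70099173 -0.69633036] 505.23697336058115
top [ 4.57727460e-01 -3.72957474e-04  1.09266058e+00] [ 0.08795429  0.02548886 -0.99579835] 473.06091236235744
wrist [0.07864757 0.60018143 0.38347875] [ 0.28042904 -0.07668247 -0.95680685] 381.10962181162887
```

View pics/scene0.png

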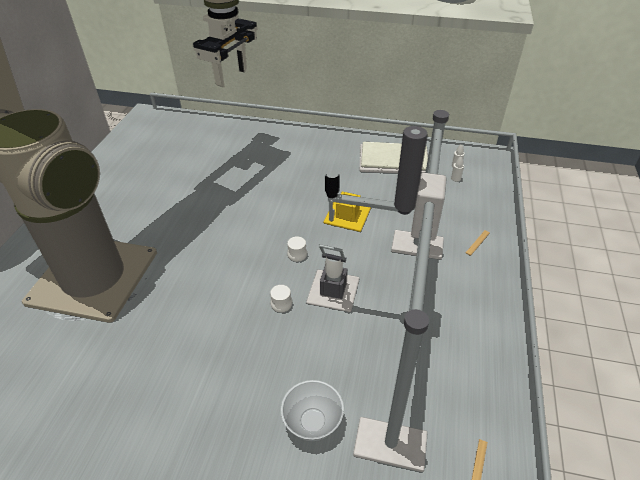

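View pics/top0.png

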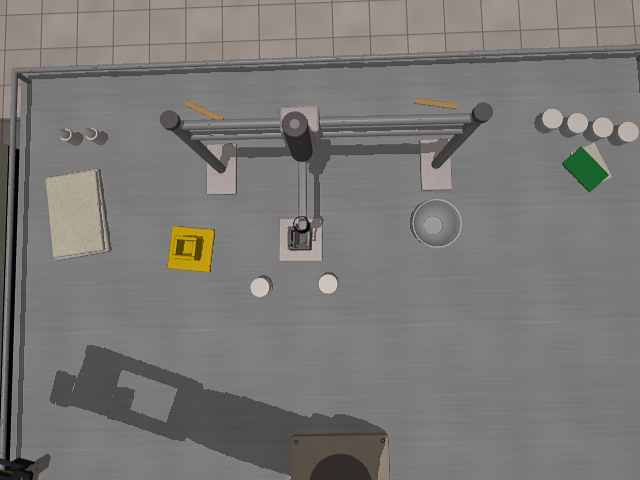

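The scene view shows the knob at (332,185), the white stand with its handpiece at (333,275), and a yellow decoy at (347,212). Next I'll measure these.

```bash
python3 - <<'E'
from h import *
s=cam("scene"); t=cam("top")
a=cv2.resize(s["color"][160:330,250:450],(800,680),interpolation=cv2.INTER_CUBIC)[:600]
cv2.imwrite("pics/sc1.png",a[:,:,::-1])
a=cv2.resize(t["color"][90:310,160:480],(800,550),interpolation=cv2.INTER_CUBIC)
cv2.imwrite("pics/tc1.png",a[:,:,::-1])
P=pts(t);Q=pts(s)
np.set_printoptions(precision=4,suppress=True)
for n,uv in dict(knob=(302,224),postL=(170,121),postR=(482,113),hous=(295,123),jarA=(260,287),jarB=(328,284),bowl=(436,224),loop=(300,233)).items(): print(n,P[uv[1],uv[0]])
for n,uv in dict(knob=(332,177),knobm=(332,187),postR=(415,320),hous=(414,133),loop=(332,249)).items(): print(n,Q[uv[1],uv[0]])
E
```

```text
knob [0.5473 0.0526 0.2957]
postL [0.7127 0.2565 0.3596]
postR [ 0.7078 -0.24    0.359 ]
hous [0.6741 0.0493 0.4435]
jarA [0.4382 0.166  0.0421]
jarB [0.4408 0.0151 0.0406]
bowl [ 0.5708 -0.2365  0.0041]
loop [0.5591 0.077  0.0065]
knob [ 0.463   0.4827 -0.0027]
knobm [0.5497 0.0386 0.3218]
postR [ 0.7121 -0.2448  0.3606]
hous [0.6754 0.0437 0.4446]
loop [0.5506 0.0449 0.1622]
```

View pics/sc1.png

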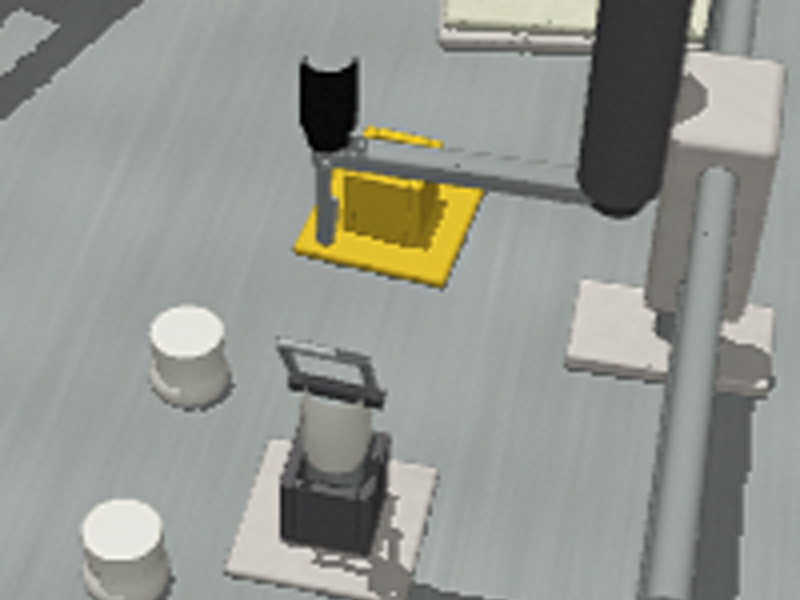

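View pics/tc1.png

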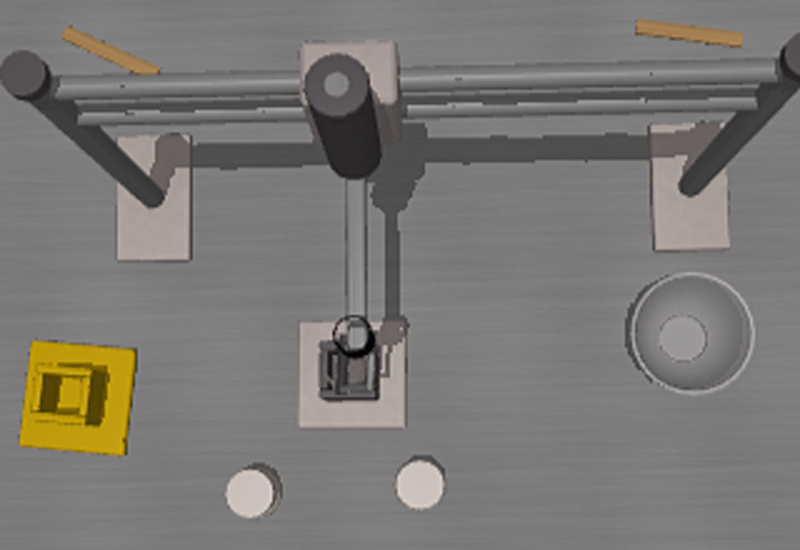

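```bash
python3 - <<'E'
from h import *
np.set_printoptions(precision=4,suppress=True)
s=cam("scene"); t=cam("top")
for nm,c in (("s",s),("t",t)):
    P=pts(c); 
    def box(lo,hi):
        return ((P>np.array(lo))&(P<np.array(hi))).all(-1)
    col=c["color"].astype(int)
    for z0,z1 in ((.05,.08),(.08,.1),(.1,.112),(.112,.12),(.12,.13),(.13,.14),(.14,.15),(.15,.16),(.16,.175),(.2,.25),(.25,.285),(.285,.3),(.3,.33),(.33,.36)):
        m=box((.48,-.03,z0),(.62,.13,z1))
        if m.sum()>2:
            q=P[m]; print(nm,z0,z1,m.sum(),"min",q.min(0),"max",q.max(0),"mean",q.mean(0))
    v,u=np.nonzero(box((.48,-.03,.1),(.62,.13,.18)))
    print(u.min(),u.max(),v.min(),v.max())
E
```

```text
s 0.05 0.08 312 min [0.5238 0.0469 0.0501] max [0.5748 0.0989 0.08  ] mean [0.5516 0.0631 0.0589]
s 0.08 0.1 128 min [0.531 0.054 0.08 ] max [0.5673 0.0752 0.0996] mean [0.5513 0.0612 0.0902]
s 0.1 0.112 132 min [0.5238 0.056  0.1001] max [0.574  0.0794 0.112 ] mean [0.5491 0.0667 0.1074]
s 0.112 0.12 41 min [0.5273 0.0572 0.1122] max [0.5736 0.0785 0.1197] mean [0.5488 0.0718 0.1138]
s 0.12 0.13 12 min [0.5257 0.0607 0.1206] max [0.5721 0.0673 0.1297] mean [0.5524 0.064  0.1255]
s 0.13 0.14 12 min [0.5247 0.0549 0.1302] max [0.5711 0.0667 0.1398] mean [0.5489 0.0591 0.1353]
s 0.14 0.15 10 min [0.5259 0.0504 0.1412] max [0.5713 0.0613 0.1487] mean [0.5484 0.0543 0.1453]
s 0.15 0.16 13 min [0.5252 0.0459 0.1505] max [0.5705 0.0538 0.1597] mean [0.5481 0.0485 0.1564]
s 0.16 0.175 68 min [0.5231 0.0424 0.1601] max [0.5703 0.0522 0.1691] mean [0.5472 0.0468 0.1632]
s 0.2 0.25 28 min [0.5447 0.0364 0.2337] max [0.5511 0.0591 0.2497] mean [0.5489 0.048  0.2433]
s 0.25 0.285 78 min [0.5444 0.0355 0.25  ] max [0.6178 0.0608 0.2849] mean [0.5552 0.0417 0.2695]
s 0.285 0.3 358 min [0.54   0.03
[... 851 characters left out ...]
1363]
t 0.14 0.15 7 min [0.52   0.0592 0.1401] max [0.5254 0.0659 0.1497] mean [0.5227 0.0631 0.1446]
t 0.15 0.16 9 min [0.5208 0.0481 0.1501] max [0.5667 0.0612 0.1596] mean [0.5348 0.0557 0.156 ]
t 0.16 0.175 48 min [0.5202 0.0455 0.1604] max [0.5653 0.0545 0.169 ] mean [0.5359 0.0501 0.164 ]
t 0.25 0.285 11 min [0.5403 0.0402 0.2507] max [0.547  0.0645 0.2739] mean [0.5429 0.0496 0.2599]
t 0.285 0.3 380 min [0.5386 0.0442 0.2885] max [0.62   0.0587 0.299 ] mean [0.5811 0.0515 0.2943]
t 0.3 0.33 25 min [0.5309 0.0394 0.3067] max [0.5458 0.0605 0.3292] mean [0.5354 0.0469 0.3184]
t 0.33 0.36 59 min [0.5312 0.0401 0.3309] max [0.556  0.0647 0.3427] mean [0.5417 0.0503 0.3375]
289 310 222 247
```

Candidates for the parts of this job, from the scene image:
- **Stand:** the white one with the handpiece at (333,275), or the yellow one at (347,212). The yellow one is excluded by the description.
- **Knob:** only the black one at (332,185).
- **Round white items:** jars at (297,249) and (281,298), and bottles at (458,165). All are bystanders.

The crops confirm the handpiece stands in the white stand. The knob is at about (0.546, 0.0505). The loop bar is at y≈0.049 and z≈0.163, leaning about 26 mm to -y. I'll move above the knob now.

Call:
play_rows([
  [[-1,0,0,0.05,0],[-1,0.03,-0.04,0.09,0.1],[-1,0.06,-0.08,0.12,0.2],[-1,0.09,-0.12,0.15,0.25],[-1,0.12,-0.16,0.18,0.25],[-1,0.15,-0.2,0.2,0.25],[-1,0.18,-0.24,0.21,0.25],[-1,0.21,-0.28,0.21,0.25]],
])

```text
t: 1.15
tool_pos: [0.3427, 0.3309, 0.4166]
orientation: [0.02, 3.139, 0.003]
force: [1.1, 0.8, -0.2]
opening: 0.093
```

Call:
play_rows([
  [[-1,0.03,-0.04,0,0],[-1,0.06,-0.08,0,0],[-1,0.09,-0.12,0,0],[-1,0.12,-0.165,0,0],[-1,0.15,-0.205,0,0],[-1,0.18,-0.248,0,0],[-1,0.18,-0.248,0,0],[-1,0.18,-0.248,0,0]],
])

```text
t: 1.95
tool_pos: [0.5222, 0.0828, 0.4138]
orientation: [-0.026, -3.14, -0.0]
force: [0.5, 0.2, 0.1]
opening: 0.0932
```

```bash
python3 - <<'E'
from h import *
st=sensors.read_state(); print(st["t"],st["tool_pos"],st["q"],st["force"])
w=cam("wrist","w1"); t=cam("top","t1"); s=cam("scene","s1")
print(-w["R"].T@w["t"]); P=pts(w)
for n,p in dict(knob=(.546,.0505,.342),).items(): print(n,proj(w,p))
E
```

```text
1.95 [0.52221477 0.08277449 0.4137821 ] [ 6.01338448e-02 -5.02656833e-02  1.30620577e+00  1.11876285e-04
  1.88689936e+00 -1.49380093e+00] [0.51118697 0.18703398 0.05778481]
[0.44193624 0.08408395 0.58795485]
knob [269.26329441 287.91899844]
```

View pics/w1.png

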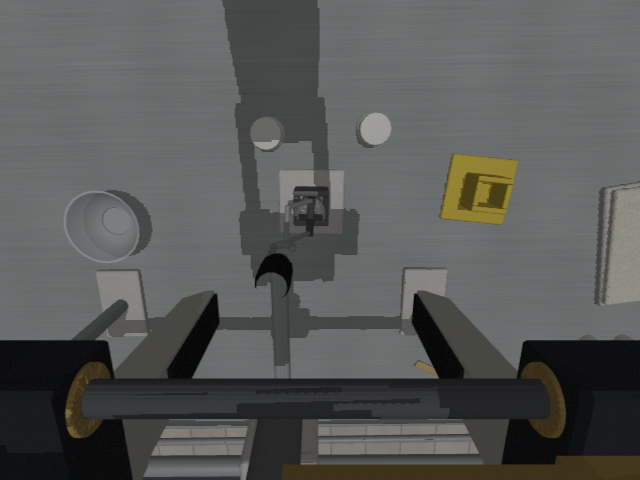

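The wrist view shows the knob at about (275,272) and the loop at (305,205). The arm is lagging its target, so I'll settle and check again.

Call:
play_rows([
  [[-1,0,0,0,0],[-1,0,0,0,0],[-1,0,0,0,0]],
])

```text
t: 2.4
tool_pos: [0.5214, 0.085, 0.4147]
orientation: [0.019, 3.141, 0.0]
force: [-1.1, 0.6, 0.2]
opening: 0.093
```

```bash
python3 - <<'E'
from h import *
np.set_printoptions(precision=4,suppress=True)
st=sensors.read_state(); print(st["t"],st["tool_pos"],st["orientation"])
w=cam("wrist","w2")
P=pts(w)
def box(lo,hi): return ((P>np.array(lo))&(P<np.array(hi))).all(-1)
for z0,z1 in ((.1,.12),(.12,.15),(.15,.16),(.16,.175),(.29,.3),(.3,.315),(.315,.33),(.33,.345)):
    m=box((.48,-.03,z0),(.62,.13,z1))
    if m.sum()>2: q=P[m]; print(z0,m.sum(),q.min(0),q.max(0),q.mean(0))
print(proj(w,(.546,.0505,.342)))
E
```

```text
2.4 [0.5214 0.085  0.4147] [0.0195 3.1411 0.0001]
0.1 370 [0.5211 0.0601 0.1   ] [0.5714 0.0939 0.1195] [0.5441 0.0772 0.1116]
0.12 137 [0.5209 0.0546 0.1203] [0.5687 0.0763 0.1499] [0.5445 0.0656 0.1355]
0.15 48 [0.5206 0.0516 0.1502] [0.5669 0.0618 0.1596] [0.5409 0.0564 0.1549]
0.16 196 [0.5205 0.0465 0.1601] [0.5642 0.0555 0.167 ] [0.5406 0.0504 0.1645]
0.29 1144 [0.5354 0.0443 0.29  ] [0.62   0.0589 0.2979] [0.5866 0.0519 0.2953]
0.3 125 [0.5321 0.0402 0.3054] [0.547  0.0649 0.3149] [0.5353 0.0549 0.3105]
0.315 230 [0.532  0.0399 0.3152] [0.5469 0.065  0.33  ] [0.5355 0.0553 0.3228]
0.33 359 [0.5322 0.0398 0.33  ] [0.555  0.0647 0.3425] [0.5374 0.0544 0.3372]
[266.1369 288.0735]
```

View pics/w2.png

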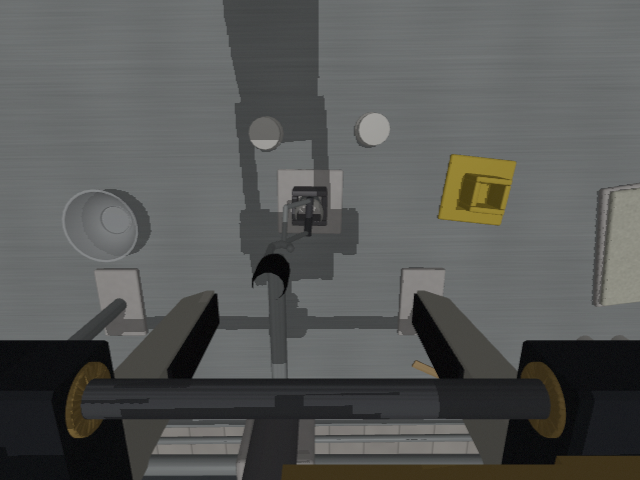

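Knob centre from the wrist view: (0.545, 0.0524), top at 0.342. Loop bar: y≈0.051, z≈0.164. Next I'll centre over the knob, then descend.

Call:
play_rows([
  [[-1,0.012,-0.017,0,0],[-1,0.0236,-0.0326,0,0],[-1,0.0236,-0.0326,0,0],[-1,0.0236,-0.0326,0,0],[-1,0.0236,-0.0326,0,0]],
])

```text
t: 2.95
tool_pos: [0.5453, 0.0517, 0.4144]
orientation: [-0.022, -3.141, -0.0]
force: [-0.6, -0.9, -0.2]
opening: 0.0931
```

Call:
play_rows([
  [[-1,0,0.0005,-0.02,0],[-1,0,0.0005,-0.04,0],[-1,0,0.0005,-0.06,0],[-1,0,0.0005,-0.08,0],[-1,0,0.0005,-0.095,0],[-1,0,0.0005,-0.0974,0],[-1,0,0.0005,-0.0974,0],[-1,0,0.0005,-0.0974,0]],
])

```text
t: 3.75
tool_pos: [0.5458, 0.0522, 0.3183]
orientation: [0.021, 3.14, 0.0]
force: [-0.4, 0.7, -0.2]
opening: 0.0926
```

Call:
play_rows([
  [[1,0,0,0,0],[1,0,0,0,0],[1,0,0,0,0],[1,0,0,0,0],[1,0,0,0,0],[1,0,0,0,0],[1,0,0,0,0],[1,0,0,0,0]],
], force=40)

```text
t: 4.55
tool_pos: [0.5454, 0.0521, 0.317]
orientation: [0.022, 3.142, 0.0]
force: [-0.2, 0.1, -0.0]
opening: 0.0332
```

Call:
play_rows([
  [[1,0,0,0,0],[1,0,0,0,0],[1,0,0,0,0],[1,0,0,0,0]],
], force=40)

```text
t: 4.95
tool_pos: [0.5454, 0.052, 0.317]
orientation: [-0.022, -3.141, 0.0]
force: [0.5, 0.4, 0.8]
opening: 0.0247
```

Gripped. Next I'll shift the carriage 42 mm to -y so the hook clears the bar, then pull down.

Call:
play_rows([
  [[1,0,-0.008,0,0],[1,0,-0.016,0,0],[1,0,-0.024,0,0],[1,0,-0.032,0,0],[1,-0.0004,-0.04,0,0],[1,-0.0004,-0.042,0,0],[1,-0.0004,-0.042,0,0],[1,-0.0004,-0.042,0,0]],
])

```text
t: 5.75
tool_pos: [0.5449, 0.01, 0.3169]
orientation: [-0.022, -3.141, 0.0]
force: [-1.7, -0.7, 0.1]
opening: 0.0248
```

Call:
play_rows([
  [[1,0,0,-0.005,0],[1,0,0,-0.01,0],[1,0,0,-0.018,0],[1,0,0,-0.026,0],[1,0,0,-0.034,0],[1,0,0,-0.04,0],[1,0,0,-0.04,0],[1,0,0,-0.04,0]],
])

```text
t: 6.55
tool_pos: [0.545, 0.0104, 0.2778]
orientation: [0.021, 3.141, -0.0]
force: [-5.1, -0.6, 6.7]
opening: 0.0244
```

```bash
python3 - <<'E'
from h import *
np.set_printoptions(precision=4,suppress=True)
st=sensors.read_state(); print(st["t"],st["tool_pos"],st["force"],st["opening"])
s=cam("scene")
a=cv2.resize(s["color"][130:330,250:450],(600,600),interpolation=cv2.INTER_CUBIC)
cv2.imwrite("pics/s3.png",a[:,:,::-1])
E
```

```text
6.55 [0.545  0.0104 0.2778] [-5.0966 -0.6413  6.6886] 0.0244198126566695
```

View pics/s3.png

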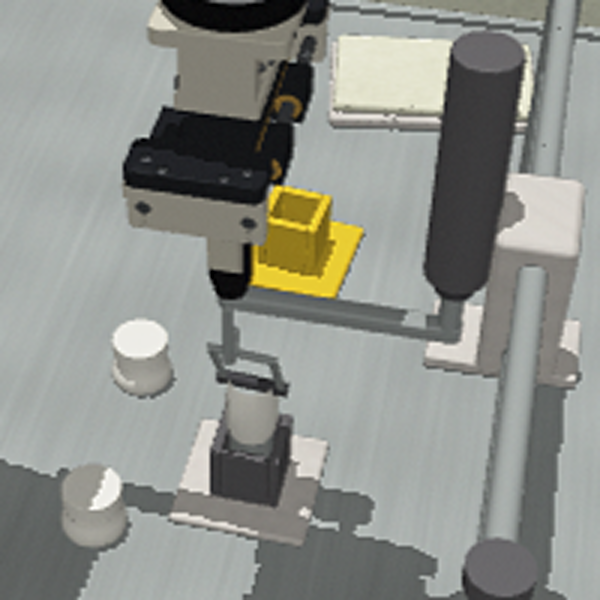

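The arm follows the knob and the spring force is as expected (6.7 N). The hook hangs left of the loop. I'll pull down to seat ≈ 0.139.

Call:
play_rows([
  [[1,0,0,-0.008,0],[1,0,0,-0.016,0],[1,0,0,-0.024,0],[1,0,0,-0.032,0],[1,0,0,-0.04,0],[1,0,0,-0.04,0]],
])

```text
t: 7.2
tool_pos: [0.545, 0.0104, 0.2371]
orientation: [0.021, 3.141, -0.0]
force: [-5.1, -0.1, 8.0]
opening: 0.0251
```

Call:
play_rows([
  [[1,0,0,-0.007,0],[1,0,0,-0.014,0],[1,0,0,-0.021,0],[1,0,0,-0.027,0],[1,0,0,-0.027,0],[1,0,0,-0.027,0],[1,0,0,-0.027,0]],
])

```text
t: 7.9
tool_pos: [0.545, 0.0104, 0.2112]
orientation: [0.021, 3.141, -0.0]
force: [-6.8, -0.2, 8.1]
opening: 0.0248
```

```bash
python3 - <<'E'
from h import *
np.set_printoptions(precision=4,suppress=True)
st=sensors.read_state(); print(st["t"],st["tool_pos"],st["force"],st["opening"])
s=cam("scene"); w=cam("wrist","w4")
a=cv2.resize(s["color"][190:310,280:400],(600,600),interpolation=cv2.INTER_CUBIC)
cv2.imwrite("pics/s4.png",a[:,:,::-1])
E
```

```text
7.9 [0.545  0.0104 0.2112] [-6.769  -0.1588  8.1242] 0.024803830154803
```

View pics/s4.png

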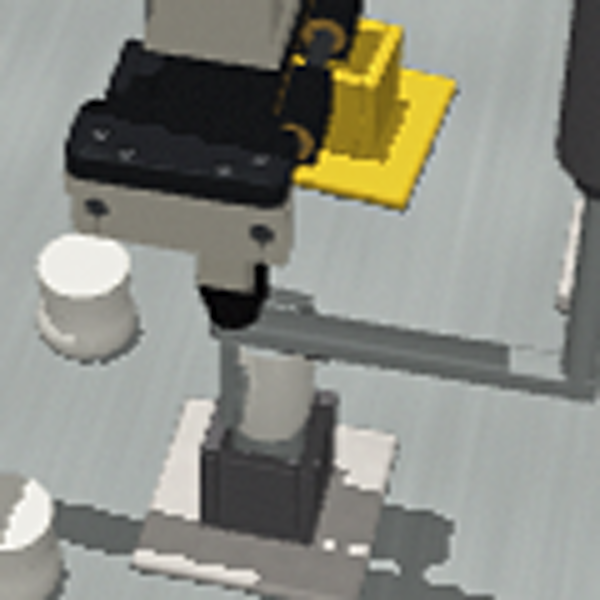

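View pics/w4.png

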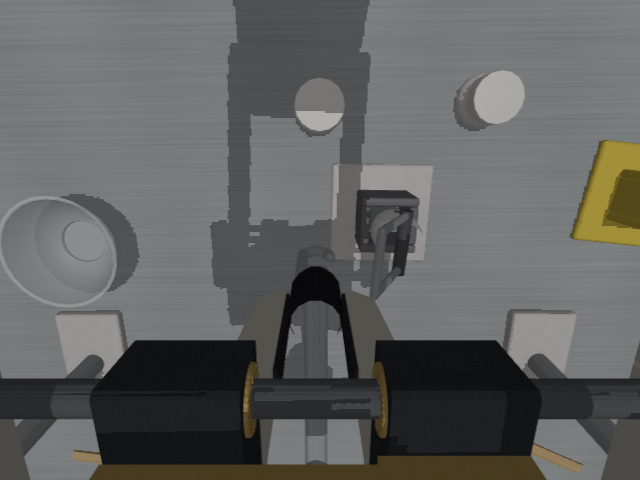

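The hook is down at seat ≈ 0.139 and 40 mm to -y of the bar. The wrist view shows the bar running (383,220)–(375,297) and the hook's front at (318,255). Next I'll slide +y, the last part slowly to feel for the bar.

Call:
play_rows([
  [[1,0,0.006,0,0],[1,0,0.012,0,0],[1,0,0.018,0,0],[1,0,0.024,0,0],[1,0,0.029,0,0],[1,0,0.032,0,0],[1,0,0.032,0,0],[1,0,0.032,0,0]],
])

```text
t: 8.8
tool_pos: [0.5454, 0.0428, 0.2115]
orientation: [0.02, 3.14, 0.0]
force: [-4.7, 0.8, 9.2]
opening: 0.0247
```

```bash
python3 - <<'E'
from h import *
np.set_printoptions(precision=4,suppress=True)
st=sensors.read_state(); print(st["t"],st["tool_pos"],st["force"],st["opening"])
w=cam("wrist","w5")
a=cv2.resize(w["color"][160:320,240:440],(750,600),interpolation=cv2.INTER_CUBIC)
cv2.imwrite("pics/w5c.png",a[:,:,::-1])
E
```

```text
8.8 [0.5454 0.0428 0.2115] [-4.7161  0.7992  9.2417] 0.024749582162995117
```

View pics/w5c.png

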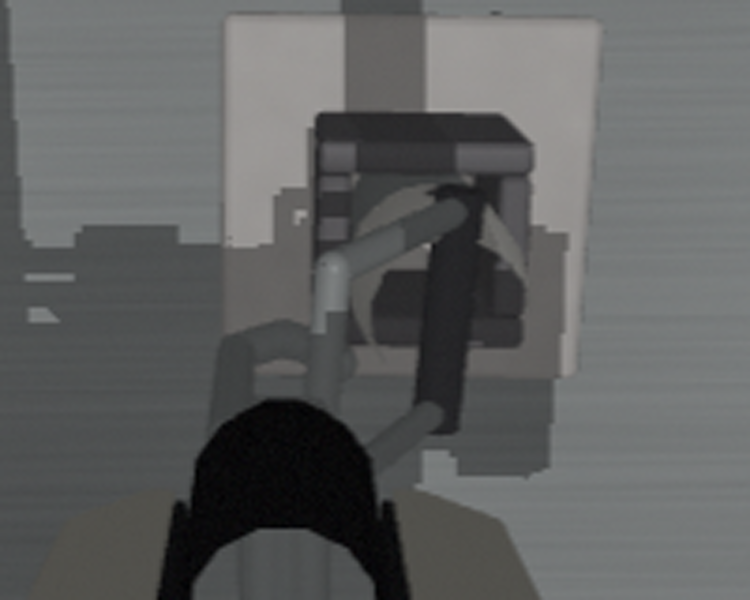

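The toe is passing under the bar without contact. Now I'll creep forward.

Call:
play_rows([
  [[1,0,0.001,0,0],[1,0,0.002,0,0],[1,0,0.003,0,0],[1,0,0.004,0,0],[1,0,0.005,0,0],[1,0,0.006,0,0],[1,0,0.006,0,0]],
])

```text
t: 9.55
tool_pos: [0.5454, 0.0486, 0.2115]
orientation: [0.02, 3.14, 0.0]
force: [-4.6, 0.1, 9.2]
opening: 0.0248
```

Call:
play_rows([
  [[1,0,0.0005,0,0],[1,0,0.001,0,0],[1,0,0.0015,0,0],[1,0,0.002,0,0],[1,0,0.002,0,0]],
])

```text
t: 10.05
tool_pos: [0.5454, 0.0505, 0.2115]
orientation: [0.021, 3.14, 0.0]
force: [-3.6, 0.6, 9.3]
opening: 0.0244
```

Call:
play_rows([
  [[1,0,0.0005,0,0],[1,0,0.001,0,0],[1,0,0.0015,0,0],[1,0,0.0015,0,0],[1,0,0.0015,0,0]],
])

```text
t: 10.55
tool_pos: [0.5455, 0.052, 0.2115]
orientation: [0.021, 3.139, 0.0]
force: [-4.3, 0.6, 8.6]
opening: 0.0247
```

```bash
python3 - <<'E'
from h import *
st=sensors.read_state(); print(st["t"],st["tool_pos"],st["force"],st["wrist_torque"])
w=cam("wrist")
a=cv2.resize(w["color"][160:320,240:440],(750,600),interpolation=cv2.INTER_CUBIC)
cv2.imwrite("pics/w6c.png",a[:,:,::-1])
E
```

```text
10.55 [0.54546167 0.05200636 0.21154078] [-4.27704233  0.56896153  8.60945279] [0.00318095 0.7832578  0.00930335]
```

View pics/w6c.png

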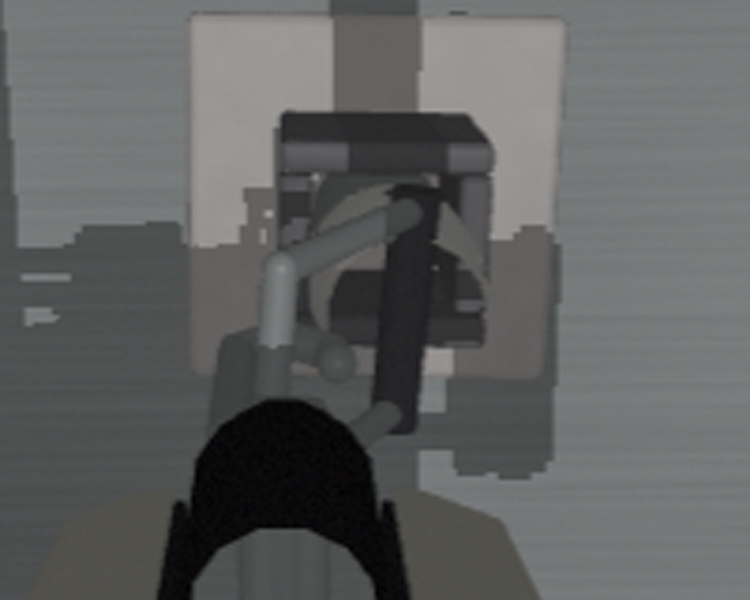

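The toe tip at (335,360) is now past the bar at (275,320). No contact yet, so I'll feel a little further for the shank.

Call:
play_rows([
  [[1,0,0.0005,0,0],[1,0,0.001,0,0],[1,0,0.001,0,0],[1,0,0.001,0,0]],
])

```text
t: 11.0
tool_pos: [0.5455, 0.053, 0.2116]
orientation: [0.021, 3.139, 0.0]
force: [-4.7, -0.2, 9.4]
opening: 0.025
```

Call:
play_rows([
  [[1,0,0.0005,0,0],[1,0,0.001,0,0],[1,0,0.001,0,0],[1,0,0.001,0,0]],
])

```text
t: 11.4
tool_pos: [0.5455, 0.054, 0.2116]
orientation: [0.021, 3.139, 0.0]
force: [-4.9, 0.0, 8.7]
opening: 0.0251
```

Call:
play_rows([
  [[1,0,0.0005,0,0],[1,0,0.001,0,0],[1,0,0.001,0,0],[1,0,0.001,0,0]],
])

```text
t: 11.8
tool_pos: [0.5455, 0.0548, 0.2116]
orientation: [0.021, 3.139, -0.0]
force: [-4.2, -1.1, 10.0]
opening: 0.0246
```

```bash
python3 - <<'E'
from h import *
np.set_printoptions(precision=4,suppress=True)
st=sensors.read_state(); print(st["t"],st["tool_pos"],st["force"])
for n in ("wrist","scene"):
  w=cam(n); P=pts(w)
  def box(lo,hi): return ((P>np.array(lo))&(P<np.array(hi))).all(-1)
  for x0 in np.arange(.518,.54,.004):
    m=box((x0,.02,.158),(x0+.004,.09,.175))
    if m.sum()>2: q=P[m]; print(n,"bar",x0,m.sum(),q.min(0),q.max(0),q.mean(0))
  m=box((.53,.02,.14),(.56,.085,.155)); q=P[m]; print(n,"toe",m.sum(),q.min(0),q.max(0),q.mean(0))
  m=box((.525,.02,.20),(.55,.085,.236)); q=P[m]; 
  if m.sum(): print(n,"knob",m.sum(),q.min(0),q.max(0))
  if n=="wrist":
    a=cv2.resize(w["color"][160:320,240:440],(750,600),interpolation=cv2.INTER_CUBIC)
    cv2.imwrite("pics/w7c.png",a[:,:,::-1])
    for z in (.11,):
      pass
E
```

```text
11.8 [0.5455 0.0548 0.2116] [-4.1866 -1.146  10.0428]
wrist bar 0.518 45 [0.5201 0.0528 0.158 ] [0.522  0.0601 0.1659] [0.521  0.0561 0.1628]
wrist bar 0.522 87 [0.522  0.0521 0.1581] [0.5259 0.0607 0.1674] [0.5237 0.0559 0.1642]
wrist bar 0.526 67 [0.5261 0.0514 0.1634] [0.53   0.0569 0.1677] [0.5281 0.0542 0.1655]
wrist bar 0.53 60 [0.5303 0.0514 0.1633] [0.534  0.0569 0.1683] [0.5321 0.0541 0.1654]
wrist bar 0.534 62 [0.534  0.0507 0.1633] [0.5379 0.0568 0.1675] [0.536  0.0536 0.1655]
wrist bar 0.538 116 [0.538  0.0449 0.1581] [0.542  0.0562 0.1745] [0.5408 0.0503 0.1663]
wrist toe 182 [0.541  0.0433 0.1401] [0.5479 0.0675 0.1548] [0.5434 0.0576 0.1471]
wrist knob 2585 [0.5316 0.0282 0.2001] [0.55   0.0819 0.236 ]
scene bar 0.522 3 [0.5247 0.0507 0.1623] [0.5252 0.0528 0.1656] [0.5249 0.0517 0.164 ]
scene bar 0.526 6 [0.5262 0.0487 0.1622] [0.529  0.055  0.1654] [0.5278 0.0523 0.164 ]
scene bar 0.53 7 [0.5306 0.0501 0.1599] [0.5334 0.0534 0.1664] [0.5319 0.0514 0.1638]
scene bar 0.534 6 [0.5347 0.0491 0.1602] [0.5371 0.0543 0.166 ] [0.536  0.0519 0.1633]
scene bar 0.538 6 [0.5385 0.0494 0.1612] [0.5416 0.0544 0.1653] [0.5402 0.0512 0.1635]
scene toe 25 [0.5446 0.0413 0.1404] [0.5512 0.0638 0.155 ] [0.5483 0.0454 0.148 ]
scene knob 55 [0.5351 0.026  0.2005] [0.5494 0.0506 0.236 ]
```

View pics/w7c.png

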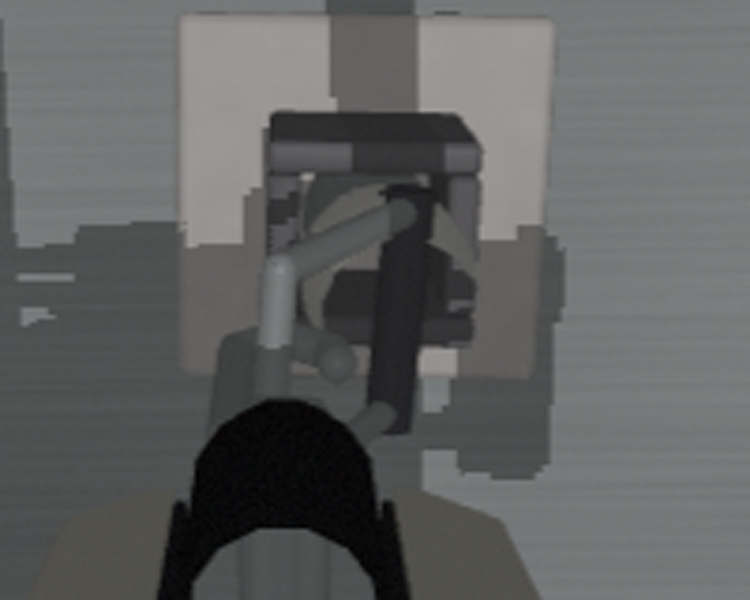

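In the last two crops the bar stays fixed relative to the shank at (235,345) and shifts together with the hook. The shank is therefore touching it lightly (about 1 N). I'll back off 1.5 mm to centre the throat and start rising slowly.

Call:
play_rows([
  [[1,0,-0.0008,0,0],[1,0,-0.0015,0,0],[1,0,-0.0015,0.002,0],[1,0,-0.0015,0.004,0],[1,0,-0.0015,0.006,0],[1,0,-0.0015,0.008,0],[1,0,-0.0015,0.01,0],[1,0,-0.0015,0.01,0]],
])

```text
t: 12.7
tool_pos: [0.5455, 0.0535, 0.2218]
orientation: [0.021, 3.139, 0.0]
force: [-4.6, 0.1, 8.8]
opening: 0.0248
```

Call:
play_rows([
  [[1,0,0,0.001,0],[1,0,0,0.002,0],[1,0,0,0.003,0],[1,0,0,0.004,0],[1,0,0,0.005,0],[1,0,0,0.006,0],[1,0,0,0.007,0],[1,0,0,0.007,0]],
])

```text
t: 13.5
tool_pos: [0.5455, 0.0535, 0.2286]
orientation: [0.021, 3.139, 0.0]
force: [-3.9, -0.4, 8.6]
opening: 0.0246
```

```bash
python3 - <<'E'
from h import *
np.set_printoptions(precision=4,suppress=True)
st=sensors.read_state(); print(st["t"],st["tool_pos"],st["force"])
w=cam("wrist"); P=pts(w)
a=cv2.resize(w["color"][160:320,240:440],(750,600),interpolation=cv2.INTER_CUBIC)
cv2.imwrite("pics/w8c.png",a[:,:,::-1])
def box(lo,hi): return ((P>np.array(lo))&(P<np.array(hi))).all(-1)
m=box((.525,.02,.158),(.537,.09,.185)); q=P[m]; print(q.mean(0),q.max(0))
E
```

```text
13.5 [0.5455 0.0535 0.2286] [-3.8634 -0.3776  8.6371]
[0.5309 0.053  0.1651] [0.5369 0.0584 0.1669]
```

View pics/w8c.png

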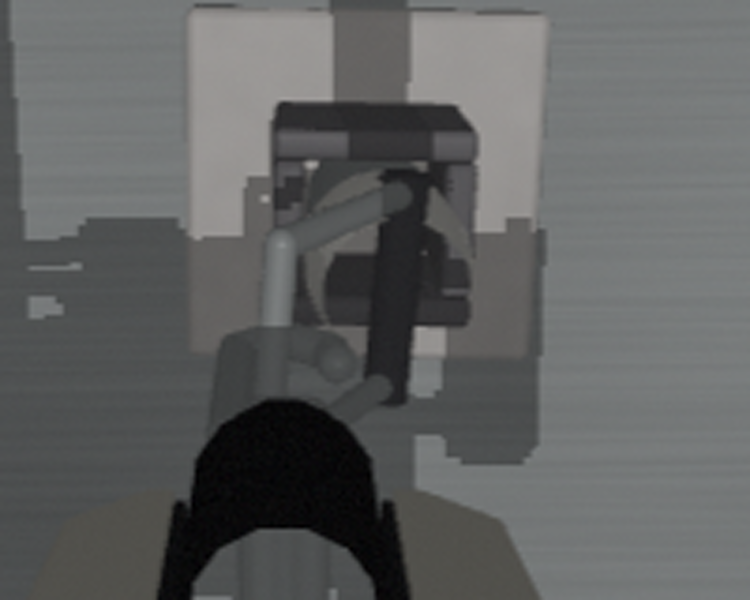

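The toe tip (335,360) is level with the bar at (275,300), and the bar lies between shank and toe. I'll keep rising at about 10 mm/s.

Call:
play_rows([
  [[1,0,0,0.001,0],[1,0,0,0.002,0],[1,0,0,0.003,0],[1,0,0,0.004,0],[1,0,0,0.005,0],[1,0,0,0.006,0],[1,0,0,0.007,0],[1,0,0,0.008,0]],
])

```text
t: 14.35
tool_pos: [0.5454, 0.0535, 0.2362]
orientation: [0.021, 3.14, 0.0]
force: [-2.5, -0.5, 4.6]
opening: 0.0252
```

Call:
play_rows([
  [[1,0,0,0.001,0],[1,0,0,0.002,0],[1,0,0,0.003,0],[1,0,0,0.004,0],[1,0,0,0.005,0],[1,0,0,0.006,0],[1,0,0,0.007,0],[1,0,0,0.008,0]],
])

```text
t: 15.15
tool_pos: [0.5454, 0.0535, 0.2437]
orientation: [0.021, 3.14, 0.0]
force: [-0.5, 0.3, 4.4]
opening: 0.0244
```

```bash
python3 - <<'E'
from h import *
np.set_printoptions(precision=4,suppress=True)
st=sensors.read_state(); print(st["t"],st["tool_pos"],st["force"])
s=cam("scene")
a=cv2.resize(s["color"][180:310,270:400],(600,600),interpolation=cv2.INTER_CUBIC)
cv2.imwrite("pics/s9.png",a[:,:,::-1])
E
```

```text
15.15 [0.5454 0.0535 0.2437] [-0.5075  0.282   4.3815]
```

View pics/s9.png

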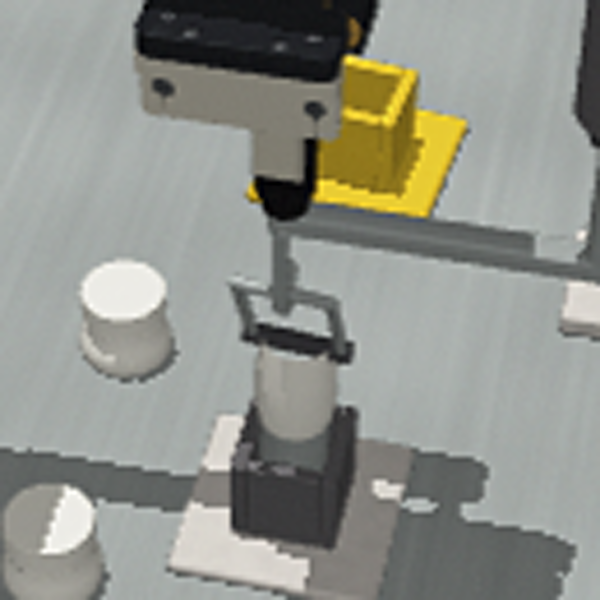

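The hook now carries the handpiece: the z force dropped by about 3.5 N and the loop is seated in the J at (280,300). Continuing at about 12 mm/s.

Call:
play_rows([
  [[1,0,0,0.0012,0],[1,0,0,0.0024,0],[1,0,0,0.0036,0],[1,0,0,0.0048,0],[1,0,0,0.006,0],[1,0,0,0.0072,0],[1,0,0,0.0084,0],[1,0,0,0.0096,0]],
])

```text
t: 16.0
tool_pos: [0.5453, 0.053, 0.2529]
orientation: [0.022, 3.141, -0.0]
force: [4.9, 0.6, 4.0]
opening: 0.0248
```

Call:
play_rows([
  [[1,0,0,0.0012,0],[1,0,0,0.0024,0],[1,0,0,0.0036,0],[1,0,0,0.0048,0],[1,0,0,0.006,0],[1,0,0,0.0072,0],[1,0,0,0.0084,0],[1,0,0,0.0096,0]],
])

```text
t: 16.8
tool_pos: [0.5453, 0.053, 0.2624]
orientation: [0.022, 3.141, -0.0]
force: [5.1, 1.0, 3.0]
opening: 0.0246
```

```bash
python3 - <<'E'
from h import *
np.set_printoptions(precision=4,suppress=True)
st=sensors.read_state(); print(st["t"],st["tool_pos"],st["force"])
s=cam("scene")
a=cv2.resize(s["color"][160:310,260:410],(600,600),interpolation=cv2.INTER_CUBIC)
cv2.imwrite("pics/s10.png",a[:,:,::-1])
E
```

```text
16.8 [0.5453 0.053  0.2624] [5.1217 1.0319 2.9511]
```

View pics/s10.png

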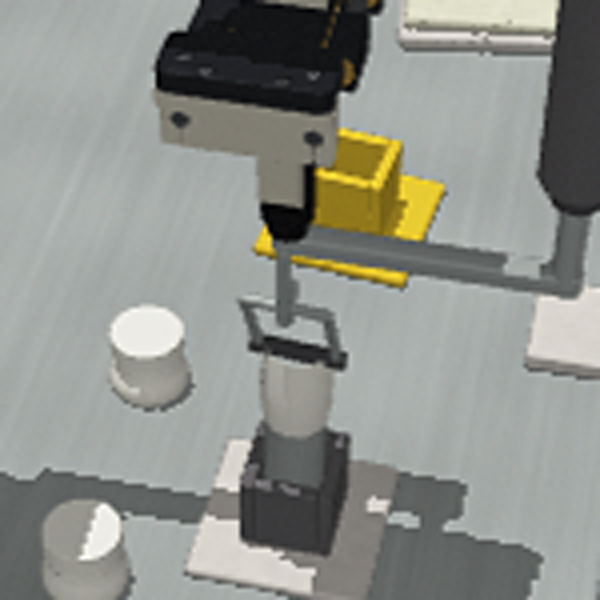

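It's rising cleanly, about 27 mm so far. As it leaves the socket I'll add a gentle +y drift, the direction of its natural tilt, to limit swing.

Call:
play_rows([
  [[1,0,0,0.001,0],[1,0,0,0.002,0],[1,0,0,0.003,0],[1,0,0,0.004,0],[1,0,0,0.005,0],[1,0,0,0.006,0],[1,0,0,0.007,0],[1,0,0,0.008,0]],
])

```text
t: 17.65
tool_pos: [0.5453, 0.053, 0.2703]
orientation: [0.022, 3.141, 0.0]
force: [5.9, 0.8, 4.3]
opening: 0.0247
```

Call:
play_rows([
  [[1,0,0.0006,0.001,0],[1,0,0.0012,0.002,0],[1,0,0.0018,0.003,0],[1,0,0.0024,0.004,0],[1,0,0.003,0.005,0],[1,0,0.0036,0.006,0],[1,0,0.0042,0.007,0],[1,0,0.0048,0.008,0]],
])

```text
t: 18.45
tool_pos: [0.5453, 0.0576, 0.2783]
orientation: [0.022, 3.141, -0.001]
force: [5.7, -0.7, 4.0]
opening: 0.0242
```

```bash
python3 - <<'E'
from h import *
np.set_printoptions(precision=4,suppress=True)
st=sensors.read_state(); print(st["t"],st["tool_pos"],st["force"])
s=cam("scene"); w=cam("wrist","w11")
a=cv2.resize(s["color"][160:310,260:410],(600,600),interpolation=cv2.INTER_CUBIC)
cv2.imwrite("pics/s11.png",a[:,:,::-1])
E
```

```text
18.45 [0.5453 0.0576 0.2783] [ 5.7155 -0.6972  3.9896]
```

View pics/s11.png

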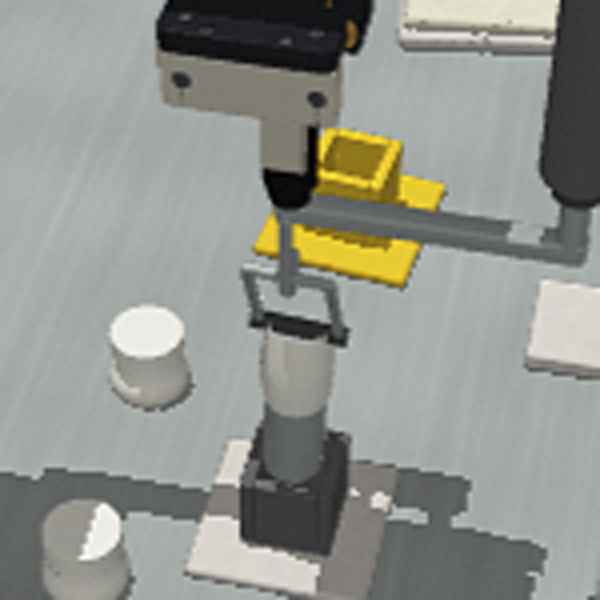

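View pics/w11.png

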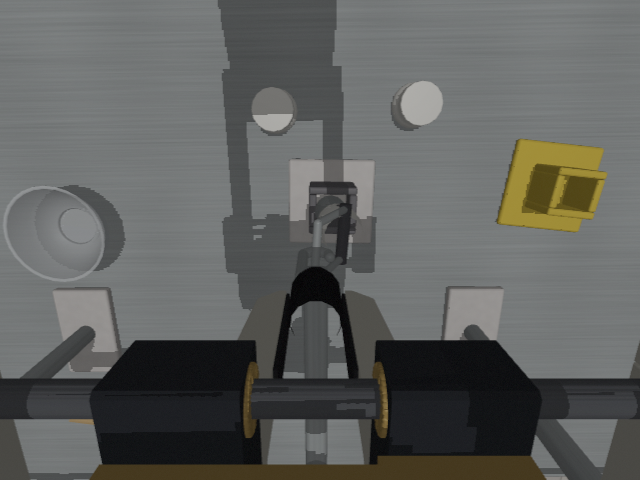

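The handpiece is about 43 mm up and still guided by the rim. Continuing with more +y.

Call:
play_rows([
  [[1,0,0.0013,0.001,0],[1,0,0.0026,0.002,0],[1,0,0.0039,0.003,0],[1,0,0.0052,0.004,0],[1,0,0.0065,0.005,0],[1,0,0.0078,0.006,0],[1,0,0.0091,0.007,0],[1,0,0.0104,0.008,0]],
])

```text
t: 19.35
tool_pos: [0.5454, 0.068, 0.2863]
orientation: [0.022, 3.141, -0.001]
force: [6.2, -0.2, 3.4]
opening: 0.0246
```

Call:
play_rows([
  [[1,0,0.001,0.001,0],[1,0,0.002,0.002,0],[1,0,0.003,0.003,0],[1,0,0.004,0.004,0],[1,0,0.005,0.005,0],[1,0,0.006,0.006,0],[1,0,0.007,0.007,0],[1,0,0.008,0.008,0]],
])

```text
t: 20.15
tool_pos: [0.5455, 0.0759, 0.2942]
orientation: [0.022, 3.14, -0.001]
force: [7.7, -1.2, 3.4]
opening: 0.0249
```

```bash
python3 - <<'E'
from h import *
np.set_printoptions(precision=4,suppress=True)
st=sensors.read_state(); print(st["t"],st["tool_pos"],st["force"])
s=cam("scene")
a=cv2.resize(s["color"][160:310,260:410],(600,600),interpolation=cv2.INTER_CUBIC)
cv2.imwrite("pics/s12.png",a[:,:,::-1])
E
```

```text
20.15 [0.5455 0.0759 0.2942] [ 7.7027 -1.1932  3.3699]
```

View pics/s12.png

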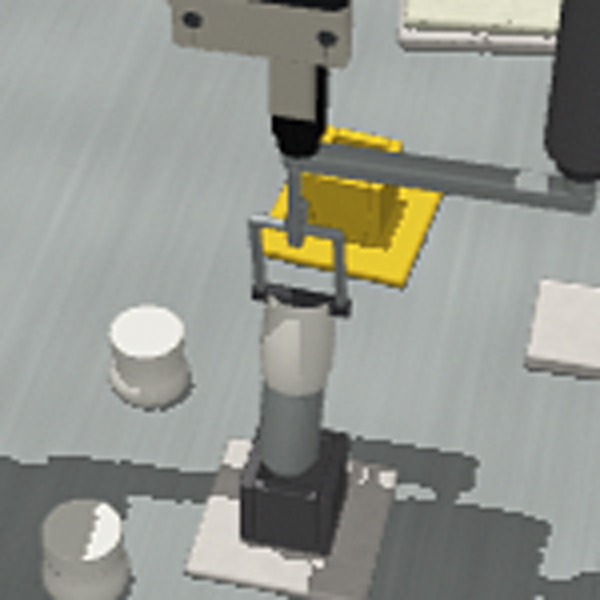

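Call:
play_rows([
  [[1,0.0002,0.0005,0.001,0],[1,0.0004,0.001,0.002,0],[1,0.0005,0.0015,0.003,0],[1,0.0005,0.002,0.004,0],[1,0.0005,0.0025,0.005,0],[1,0.0005,0.003,0.006,0],[1,0.0005,0.0035,0.007,0],[1,0.0005,0.004,0.008,0]],
])

```text
t: 21.0
tool_pos: [0.5456, 0.08, 0.302]
orientation: [0.022, 3.142, -0.001]
force: [5.2, -0.7, 2.7]
opening: 0.0245
```

Call:
play_rows([
  [[1,0,0,0.001,0],[1,0,0,0.002,0],[1,0,0,0.003,0],[1,0,0,0.004,0],[1,0,0,0.005,0],[1,0,0,0.006,0],[1,0,0,0.007,0],[1,0,0,0.008,0]],
])

```text
t: 21.8
tool_pos: [0.5455, 0.0801, 0.31]
orientation: [-0.022, -3.141, 0.0]
force: [5.0, -0.2, 3.4]
opening: 0.0252
```

```bash
python3 - <<'E'
from h import *
np.set_printoptions(precision=4,suppress=True)
st=sensors.read_state(); print(st["t"],st["tool_pos"],st["force"])
s=cam("scene")
a=cv2.resize(s["color"][140:310,250:420],(600,600),interpolation=cv2.INTER_CUBIC)
cv2.imwrite("pics/s13.png",a[:,:,::-1])
E
```

```text
21.8 [0.5455 0.0801 0.31  ] [ 5.0483 -0.157   3.4074]
```

View pics/s13.png

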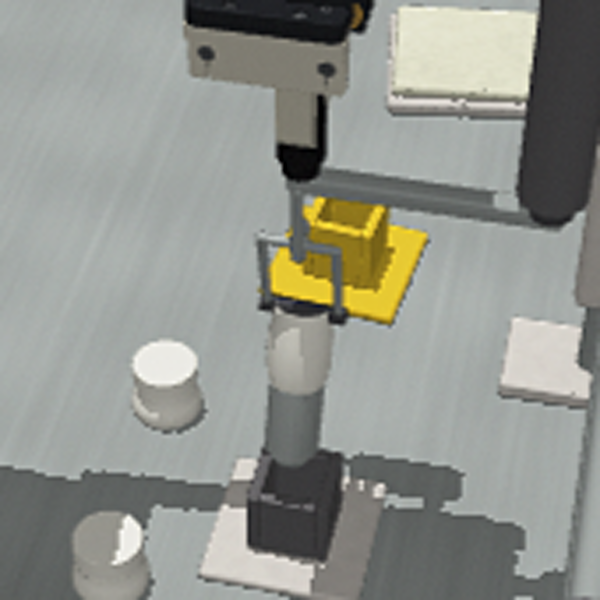

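The handpiece is clear of the socket and hanging. Now the last millimetres up to the stop, watching the z force.

Call:
play_rows([
  [[1,0,0,0.001,0],[1,0,0,0.002,0],[1,0,0,0.003,0],[1,0,0,0.004,0],[1,0,0,0.005,0],[1,0,0,0.006,0],[1,0,0,0.006,0],[1,0,0,0.006,0]],
])

```text
t: 22.65
tool_pos: [0.5455, 0.0801, 0.316]
orientation: [-0.022, -3.141, 0.0]
force: [5.2, 0.0, 3.3]
opening: 0.0246
```

Call:
play_rows([
  [[1,0,0,0.0005,0],[1,0,0,0.001,0],[1,0,0,0.001,0],[1,0,0,0.001,0]],
])

```text
t: 23.05
tool_pos: [0.5456, 0.0801, 0.317]
orientation: [-0.022, -3.141, 0.0]
force: [4.6, -0.3, 3.8]
opening: 0.0247
```

Call:
play_rows([
  [[1,0,0,0.0005,0],[1,0,0,0.001,0],[1,0,0,0.0015,0],[1,0,0,0.0015,0],[1,0,0,0.0015,0]],
])

```text
t: 23.55
tool_pos: [0.5454, 0.0801, 0.317]
orientation: [-0.022, -3.14, 0.001]
force: [8.6, -0.3, -3.5]
opening: 0.0247
```

The hook is at its stop (z force reversed to -3.5 N). I'll relax slightly, let the handpiece settle, and then open.

Call:
play_rows([
  [[1,0.0003,0,-0.0007,0],[1,0.0003,0,-0.0007,0],[1,0.0003,0,-0.0007,0],[1,0.0003,0,-0.0007,0],[1,0.0003,0,-0.0007,0],[1,0.0003,0,-0.0007,0],[1,0.0003,0,-0.0007,0],[1,0.0003,0,-0.0007,0]],
], force=10)

```text
t: 24.35
tool_pos: [0.5449, 0.0803, 0.3172]
orientation: [-0.022, -3.139, 0.0]
force: [-4.7, -0.3, -4.1]
opening: 0.0251
```

```bash
python3 - <<'E'
from h import *
np.set_printoptions(precision=4,suppress=True)
def m():
  s=cam("scene"); P=pts(s)
  k=((P>[.5,.02,.08])&(P<[.59,.15,.17])).all(-1)&(s["color"].min(-1)>110)
  return P[k].mean(0),k.sum()
for i in range(6): print(m())
st=sensors.read_state(); print(st["t"],st["tool_pos"],st["force"])
s=cam("scene"); cv2.imwrite("pics/s14.png",cv2.resize(s["color"][140:310,250:420],(600,600))[:,:,::-1])
E
```

```text
(array([0.5505, 0.0685, 0.1536]), np.int64(231))
(array([0.5504, 0.0687, 0.1533]), np.int64(228))
(array([0.5503, 0.0686, 0.1533]), np.int64(233))
(array([0.5506, 0.0688, 0.1539]), np.int64(229))
(array([0.5503, 0.0686, 0.1541]), np.int64(230))
(array([0.5504, 0.0686, 0.1528]), np.int64(230))
24.65 [0.5449 0.0803 0.3172] [-4.8018 -0.119  -4.1386]
```

View pics/s14.png

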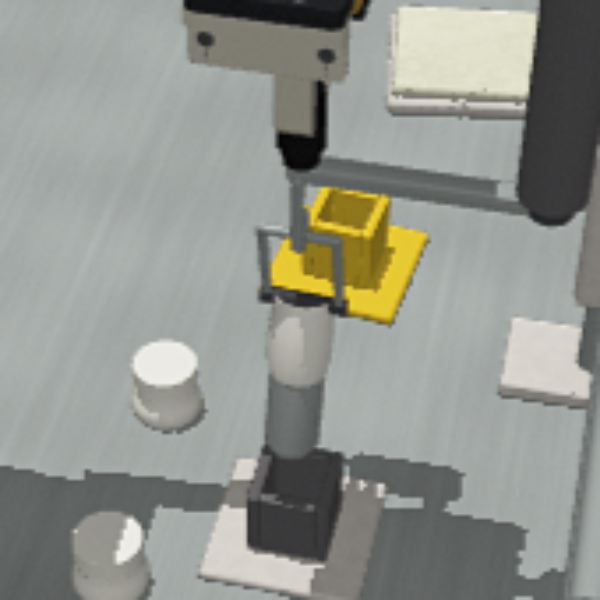

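It hangs still: under 1 mm of variation over six frames. Opening the gripper now.

Call:
play_rows([
  [[0.2,0,0,0,0],[0,0,0,0,0],[-0.3,0,0,0,0],[-0.6,0,0,0,0],[-1,0,0,0,0],[-1,0,0,0,0],[-1,0,0,0,0],[-1,0,0,0,0]],
])

```text
t: 25.5
tool_pos: [0.5458, 0.0802, 0.318]
orientation: [0.022, 3.142, -0.0]
force: [-0.3, -0.3, 0.5]
opening: 0.0848
```

```bash
python3 - <<'E'
from h import *
np.set_printoptions(precision=4,suppress=True)
st=sensors.read_state(); print(st["t"],st["tool_pos"],st["force"],st["opening"])
w=cam("wrist","w15")
E
```

```text
25.5 [0.5458 0.0802 0.318 ] [-0.2982 -0.319   0.5346] 0.08483719760700262
```

View pics/w15.png

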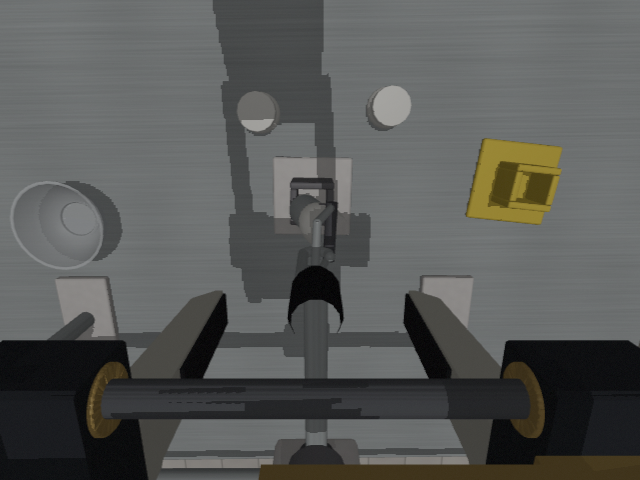

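The fingers are clear of the knob at (315,295) and the forces are about zero. I'll retreat straight up.

Call:
play_rows([
  [[-1,0,0,0.015,0],[-1,0,0,0.03,0],[-1,0,0,0.05,0],[-1,0,0,0.07,0],[-1,0,0,0.09,0],[-1,0,0,0.1,0],[-1,0,0,0.1,0],[-1,0,0,0.1,0]],
])

```text
t: 26.35
tool_pos: [0.5459, 0.0803, 0.4179]
orientation: [0.022, 3.141, 0.0]
force: [-0.3, -0.2, -0.6]
opening: 0.0929
```

Call:
play_rows([
  [[-1,-0.03,0,0,0],[-1,-0.06,0.0,0,0],[-1,-0.1,0,0,0],[-1,-0.12,0,0,0],[-1,-0.12,0,0,0],[-1,-0.12,0,0,0],[-1,-0.12,0,0,0],[-1,-0.12,0,0,0]],
])

```text
t: 27.15
tool_pos: [0.4263, 0.0802, 0.4172]
orientation: [-0.022, -3.14, 0.0]
force: [-0.7, -0.4, 0.3]
opening: 0.0931
```

```bash
python3 - <<'E'
from h import *
np.set_printoptions(precision=4,suppress=True)
def m():
  s=cam("scene"); P=pts(s)
  k=((P>[.5,.02,.08])&(P<[.59,.15,.18])).all(-1)&(s["color"].min(-1)>110)
  h=((P>[.5,.02,.065])&(P<[.59,.15,.30])).all(-1)
  kn=((P>[.52,.02,.3])&(P<[.57,.15,.36])).all(-1)
  return P[k].mean(0),P[kn].min(0),P[kn].max(0)
for i in range(5): print(*m())
st=sensors.read_state(); print(st["t"],st["tool_pos"],st["force"])
t=cam("top"); P=pts(t)
for n,uv in dict(jarA=(260,287),jarB=(328,284)).items(): print(n,P[uv[1],uv[0]])
s=cam("scene"); cv2.imwrite("pics/s16.png",cv2.resize(s["color"][140:310,250:420],(600,600),interpolation=cv2.INTER_CUBIC)[:,:,::-1]); cv2.imwrite("pics/t16.png",t["color"][:,:,::-1])
P=pts(s)
k=((P>[.5,.02,.068])&(P<[.59,.15,.12])).all(-1); q=P[k]; print(q.min(0),q.max(0))
for z in np.arange(.06,.2,.01):
  k=((P>[.5,.0,z])&(P<[.6,.15,z+.01])).all(-1); 
  if k.sum(): print(round(z,3),k.sum(),P[k].mean(0))
E
```

```text
[0.5507 0.0709 0.1617] [0.5361 0.0639 0.301 ] [0.5606 0.0859 0.3418]
[0.5506 0.071  0.1616] [0.5366 0.0642 0.3003] [0.5604 0.0838 0.3415]
[0.5506 0.0711 0.1616] [0.5365 0.0628 0.3002] [0.5605 0.0811 0.3415]
[0.5507 0.071  0.1614] [0.5363 0.0646 0.3002] [0.5603 0.0834 0.3417]
[0.5507 0.0711 0.1617] [0.5361 0.0648 0.3001] [0.5605 0.081  0.3416]
27.4 [0.426  0.0802 0.4177] [-0.2597  0.6625 -0.7452]
jarA [0.4531 0.0394 0.8418]
jarB [0.449  0.0076 0.5519]
[0.5319 0.0517 0.0898] [0.564  0.07   0.1197]
0.08 1 [0.557  0.0594 0.0898]
0.09 27 [0.5488 0.0563 0.0962]
0.1 73 [0.5492 0.0574 0.1051]
0.11 58 [0.5496 0.0595 0.1148]
0.12 75 [0.5502 0.0627 0.1249]
0.13 65 [0.5493 0.0654 0.1353]
0.14 60 [0.5501 0.0667 0.1448]
0.15 75 [0.5499 0.0688 0.1553]
0.16 80 [0.5503 0.0705 0.1652]
0.17 100 [0.5501 0.0751 0.1752]
0.18 166 [0.5486 0.0832 0.1862]
0.19 46 [0.5491 0.0846 0.193 ]
0.2 20 [0.5488 0.0848 0.2058]
```

View pics/s16.png

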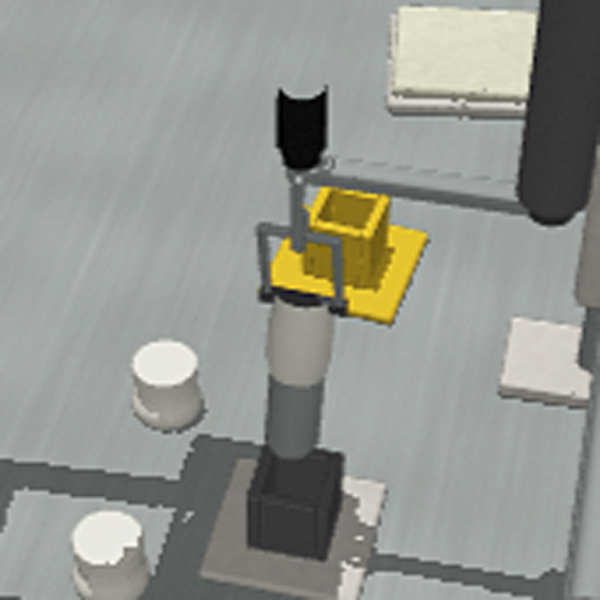

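View pics/t16.png

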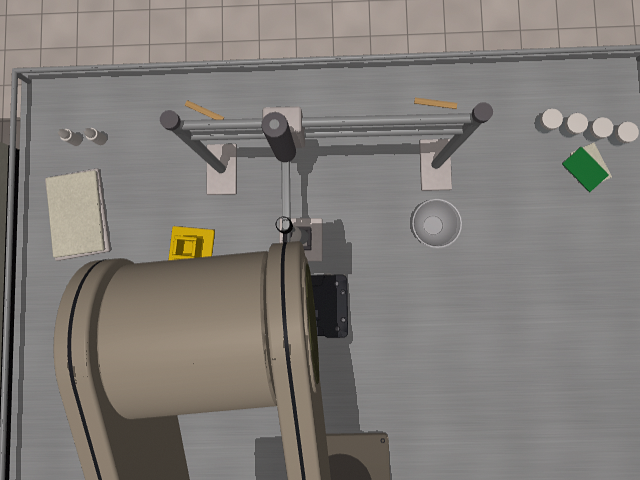

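The handpiece is still and its underside is at about 0.088 m, above the 0.056 m rim. The knob top is back at 0.3416 m, as at the start. The jars and bowl show no visible change. Handing in.

```bash
python3 -c "
from plant import robot
print(robot.close_job())"
```

```text
the job is handed in; nothing more can be done
None
```

The handpiece hangs on the balancer hook, clear of its stand. I handed the job in at about 27.5 s, and `close_job` gives no verdict.

**What I did:**
- I gripped the knob, moved the carriage 42 mm to -y and pulled the hook down to seat ≈ 0.139 m.
- The loop leaned about 26 mm to -y. I slid the toe under its bar until the shank touched, reading about 1 N.
- I raised the hook at about 10–12 mm/s, drifting to +y as the handpiece left the socket, up to the stop. Then I released the knob and backed away.

**Last checks:**
- **Hook:** the knob top is at 0.3416 m, as at the start (about 0.342 m), so the hook is fully up.
- **Handpiece:** its underside is at about 0.088–0.09 m against the 0.056 m rim. It leans slightly, by about 0.2 rad, and was still to within 0.3 mm over five frames.
- **Gripper:** clear of everything, with forces near zero.
- **Jars and bowl:** they look unmoved in the scene view, and the top view shows the bowl in place. My numeric re-check of the jars failed because the arm blocked the top camera.

**Disagreements:**
- The scene and top cameras differed by about 4–5 mm, so I relied on the wrist view and on feel.
- The first touch on the bar showed more clearly in the image than in the force reading. The bar shifted about 3 mm with the hook before I backed off.

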